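# Slide the shelf sheet in above the bottle

### The job

Pick up the metal shelf sheet by its wooden handle bar and slide it, handle end last, into the small white rack on the lowest pair of rails that clears the bottle standing in the rack. Push it gently all the way back until you feel it bear against the rubber stop (a light press of about 5 to 15 N, held for a moment), then let go and leave it there. Never ram the sheet against the rack, and do not disturb the bottles or the jar.

Things in the scene. Friction and masses are not known exactly. Their poses are not given: they have to be found in the camera images.
- rack: Fixed open rack on the worktop: two white side panels 205 mm high, 218 apart inside, spanning x -100 to 100, with pine front edges to x = -113; no roof, floor or back panel, only two cross bars at x = 111 to 125. Origin: centre between the panels, at worktop height. +x points from the open front into the rack, +z up. Three pairs of steel rails run along x on the panels' inner faces.
- rails_low (a point): Lowest rail pair: point midway between the panels at the front end of the lower lips (rack x = -100 mm), on their top face, 85 above the worktop; axes as the rack. Each rail is a slot: a lower lip (x -100 to 100) and an upper lip (x -70 to 100) whose underside is 11 above the lower lip's top. Lips are 5 thick and stand 16 out from the panels, leaving 186 free between left and right.
- rails_mid (a point): The same point of the middle rail pair, 130 mm above the worktop; same slot shape.
- rails_high (a point): The same point of the highest rail pair, 175 mm above the worktop; same slot shape.
- stop: Fixed upright post at the rear middle of the rack (origin at rack x = 107 mm, 10 above the worktop; axes as the rack). In front of it an upright rubber pad, 24 wide, stops the sheet at every rail pair. The pad's depth is not measured: its front face lies anywhere from rack x = 70 to 90, to be found by feel. The rubber gives 1 mm per 8 N and may push the sheet back 1 to 2 mm once let go.
- sheet: Loose flat aluminium sheet, 160 (x) by 210 (y) by 6 mm, about 0.35 kg, dark dots on top. Origin: centre of its underside. Its +x edge enters first; home, its x is along the rack's x. Upright wooden handle bar near the -x edge: 12 thick (x), 70 long (y), centred at x = -66, y = 0, top 51 above the underside. Play in the slots: 4 to each side, 5 in height.
- bottle_small: Amber glass bottle with white cap and blank label, 44 across, 65 high; origin at the centre of its base. One of the three bottles stands in the rack, the other two on the worktop. It fits under the lowest rails.
- bottle_medium: The same kind of bottle, 52 across, 110 high; fits under the middle rails, not the lowest.
- bottle_tall: The same kind of bottle, 58 across, 155 high; fits only under the highest rails.
- jar: Green glass jar with a yellow lid, 76 across, 80 high, on the worktop; origin at the centre of its base.
Things that resemble listed ones, but are neither listed nor needed, are in the scene too. Leave any blue or purple look-alike of the bottle_tall alone.

How it is judged:
By the outcome, as a careful person would: the job done as asked, in the order asked, and still so for the second after the job is handed in, with the robot touching nothing.
It also fails if it takes over 61 s, if anything falls off the work surface, if the arm or the gripper's body presses on something with over 40 N, if the wrist force passes 120 N, or if a joint passes its speed limit or range.

### The arm

A 6-joint arm with a two-finger parallel gripper is mounted at the origin on the work surface. World frame = base frame: x ahead of the robot, y to its left, z up, the work surface at z = 0. Lengths are in m, angles in rad, forces in N, time in s.
With the tool pointing down it reaches from about 0.225 to 0.875 m from the base axis. Payload 3.4 kg.
Tool frame: the origin (TCP) lies on the mounting face of the last link; the fingertips stand 173 mm ahead of it and the grasp point (between the pads) lies 155 mm ahead of it; x points along the fingers, y is the direction in which the jaws open and shut, and the axes are right-handed (so a half turn about x gives the same grasp; the last joint's range is limited). The gripper opens to 85 mm and grips with 20 to 120 N. Pads are 22 mm wide; open, the fingers measure 114 mm over their backs; the gripper's body (76 mm by 85 mm) begins 54 mm behind the grasp point. The pads swing forward as they close: fully open they stand 13 mm farther back than shut.
Start: joints at [1.118, 0.276, 1.505, -0, 1.361, -0.121], TCP at [0.187, 0.544, 0.405] pointing down, gripper open.
Joint ranges: [-2.89, 2.89], [-0.75, 2.08], [0.22, 2.7], [-1.18, 4.32], [0.11, 2.71], [-2.7, 2.7]. Speed limits (rad/s): [2.57, 2.57, 3.14, 3.14, 3.14, 3.14].

### API

Orientations are given as a unit quaternion [w, x, y, z].
In Python, from rig import manip gives the robot as it stands.
- The arm moves only by the tool arm_command, never from a script. Its argument "targets" is a list of rows, each an object with "dp": the shift along the tool's x, y, z in m, a list of three; "turn": the turn, a rotation vector about the tool's x, y, z in degrees, a list of three; "grip": the opening, from -1 (shut) to 1 (fully open). In form: [{"dp": [tx, ty, tz], "turn": [wx, wy, wz], "grip": grip}, ...]. A call has 1 to 8 rows; each row shifts and turns the commanded pose from where the row before left it, along the tool's axes as they then stand; what a row does not reach is not made up. A row lasts 1/10 s, in which the tool goes at most 50 mm and 8.59 degrees, less where a joint would pass 70% of its speed; a pose out of reach is approached as far as the arm can. A call with a gripper value outside its range is refused whole. The fingers move at their own pace and stop on an object; "grip_force" is the grip in N (left out, the last holds). Time passes only in rows, so rows that do not move let the fingers close. It gives the time, the measured TCP pose, the force and the opening at its end, in the units of the state.
- manip.get_state(): the state, without advancing time (a new reading comes with each control period).
- manip.get_image(name): name is "side" or "top" or "wrist"; returns the picture (400x640x3 uint8, red, green, blue); there is no depth.
- manip.calibration(name): a dict with "fx", "fy", "cx", "cy" (pixels), "k1" (the pictures are not rectified: a ray, as slopes to the right and down, at radius r is drawn at 1 + k1 r^2 times it, then the intrinsics apply), "R" (3x3) and "t" (3): a world point X has camera coordinates R X + t. Camera axes: x right, y down, z forward; pixel columns grow to the right and rows downward; lengths in m; the calibration is good to about 2 mm. A picture is of the moment at which its call begins: read the wrist's pose just before it. calibration takes no time and is no camera call; for the wrist camera it gives the pose at the moment of the call.
- manip.sign_off(): hands the job in, once; it reports no verdict.
The state is a dict: "clock": time; "qpos": joint angles; "qd": joint speeds; "effort": joint torques, N m; "position": TCP position; "ee_rot": TCP orientation; "contact_force": force on the tool from outside, world axes, zero at the start; "moment": the same for the moment, N m; "width": finger opening in m.
Only numpy, scipy, OpenCV 4.12 (cv2) and the standard library are available. Lean on these libraries where they do the work, as an engineer would, in place of code of your own. Each camera call takes 0.05 s, during which the arm holds its last target.

## Working session

There is one attempt and no reset: what is moved stays moved. The work goes in short steps, Python scripts to look and compute and a tool call to move; the robot and the scene stay as the last step left them, time stands still between calls to the robot, and variables do not carry over. Pictures are saved under pics/ and viewed, and the job is handed in when it is done.

Besides the shell and the picture viewer there is one more tool, called after ">>>" as name(argument=value, ...) on one line, values as JSON. arm_command: Moves the arm, as the interface text tells. Its arguments: {"type":"object","properties":{"targets":{"type":"array"},"grip_force":{"type":"number"}},"required":["targets"]}

```bash
mkdir -p pics; ls
python3 - <<'E'
from rig import manip
import cv2
s=manip.get_state();print(s)
for n in ["side","top","wrist"]:
    c=manip.calibration(n);print(n,c)
    cv2.imwrite(f"pics/{n}0.png",manip.get_image(n)[:,:,::-1])
E
```

```text
pics
{'clock': 0.0, 'qpos': array([ 1.11799131e+00,  2.76621034e-01,  1.50613762e+00, -1.93238781e-05,
        1.36064894e+00, -1.20994262e-01]), 'qd': array([ 0.0001747 , -0.00097112,  0.00064301, -0.00112938,  0.00131369,
       -0.00042421]), 'effort': array([-1.44669881e-03, -4.16778731e+01, -2.45805341e+01, -3.15478874e-04,
        1.07748335e-02,  7.08130344e-06]), 'position': array([0.18722754, 0.54345473, 0.40382276]), 'ee_rot': array([ 0.69722244,  0.1161566 ,  0.69757279, -0.11739127]), 'contact_force': array([0.04211029, 0.32877477, 0.15577017]), 'moment': array([-0.04551565,  0.00408359,  0.0035298 ]), 'width': 0.08522383848110843}
side {'fx': 504.7061375868645, 'fy': 504.7061375868645, 'cx': 325.0096448984195, 'cy': 199.70881549500396, 'k1': -0.1345308963039699, 'R': array([[ 0.89457243, -0.44691713,  0.00228833],
       [-0.33657225, -0.67705142, -0.65446199],
       [ 0.29403959,  0.58469347, -0.75609144]]), 't': array([-0.41437089,  0.30081323,  1.14545802])}
top {'fx': 396.9456472958128, 'fy': 396.9456472958128, 'cx': 322.4981310003215, 'cy': 203.88138131037985, 'k1': -0.020135440474092613, 'R': array([[ 0.02005001, -0.99960209,  0.01984106],
       [-0.99252488, -0.02228972, -0.11998974],
       [ 0.12038424, -0.01728695, -0.99257685]]), 't': array([0.03716709, 0.53288997, 1.29782655])}
wrist {'fx': 287.3749688669053, 'fy': 287.3749688669053, 'cx': 319.4272503062553, 'cy': 198.2948340954895, 'k1': -0.04846600108877181, 'R': array([[ 3.25680216e-01,  9.45479629e-01, -8.17431731e-04],
       [ 8.96259449e-01, -3.08450268e-01,  3.18712147e-01],
       [ 3.01083705e-01, -1.04530872e-01, -9.47851201e-01]]), 't': array([-0.57466482, -0.04085228,  0.38038951])}
```

View pics/side0.png

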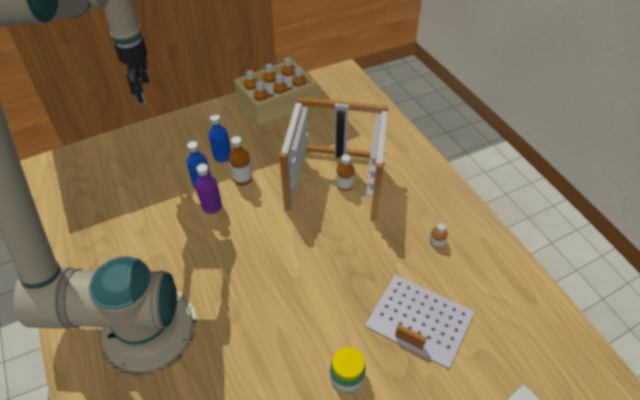

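View pics/top0.png

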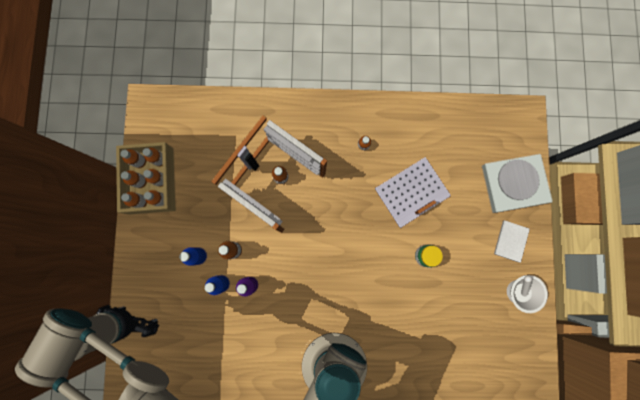

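View pics/wrist0.png

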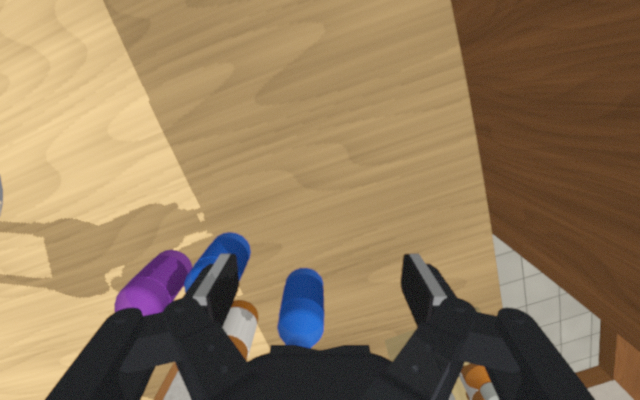

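Side and top views: the rack is at side (335,150) and top (270,175), with an amber bottle inside at side (345,172). The sheet is at side (420,320) and top (413,192), with its handle at side (411,335) and top (428,209). The jar is at top (430,256). On the worktop, the tall bottle is at top (229,250) with blue and purple look-alikes beside it, and the small bottle is at top (365,142). Next I'll crop and measure.

```bash
cat > h.py <<'E'
import numpy as np, cv2
from rig import manip
def K(c): return np.array([[c['fx'],0,c['cx']],[0,c['fy'],c['cy']],[0,0,1.]])
def ray(c,uv):
    p=cv2.undistortPoints(np.array([[uv]],float),K(c),np.array([c['k1'],0,0,0]),None).ravel() if 0 else None
    x=np.array([(uv[0]-c['cx'])/c['fx'],(uv[1]-c['cy'])/c['fy']]);r=x.copy()
    for _ in range(20): r=x/(1+c['k1']*(r@r))
    R=np.array(c['R']);t=np.array(c['t'])
    return -R.T@t, R.T@np.array([r[0],r[1],1])
def onz(c,uv,z):
    o,d=ray(c,uv);return o+d*(z-o[2])/d[2]
def proj(c,X):
    p=np.array(c['R'])@np.array(X,float)+c['t'];r=p[:2]/p[2];r=r*(1+c['k1']*(r@r))
    return np.array([r[0]*c['fx']+c['cx'],r[1]*c['fy']+c['cy']])
def tri(c1,a,c2,b):
    o1,d1=ray(c1,a);o2,d2=ray(c2,b)
    s=np.linalg.lstsq(np.c_[d1,-d2],o2-o1,rcond=None)[0]
    p,q=o1+s[0]*d1,o2+s[1]*d2
    return (p+q)/2,np.linalg.norm(p-q)
E
python3 - <<'E'
import cv2
s=cv2.imread('pics/side0.png');t=cv2.imread('pics/top0.png')
def crop(im,x0,y0,x1,y1,k,n): cv2.imwrite(f'pics/{n}.png',cv2.resize(im[y0:y1,x0:x1],None,fx=k,fy=k,interpolation=cv2.INTER_CUBIC))
crop(t,205,105,335,235,4.5,'t_rack'); crop(t,370,150,460,230,7,'t_sheet')
crop(s,270,85,400,225,4.2,'s_rack'); crop(s,360,265,485,370,6,'s_sheet')
E
```

```text
(no output)
```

View pics/t_rack.png

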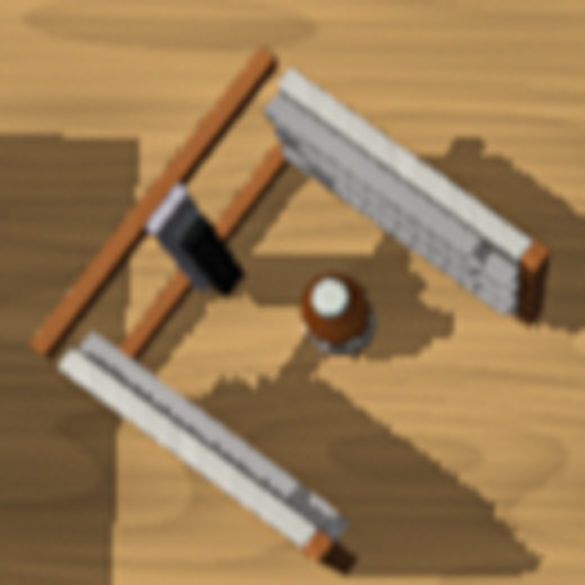

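View pics/s_rack.png

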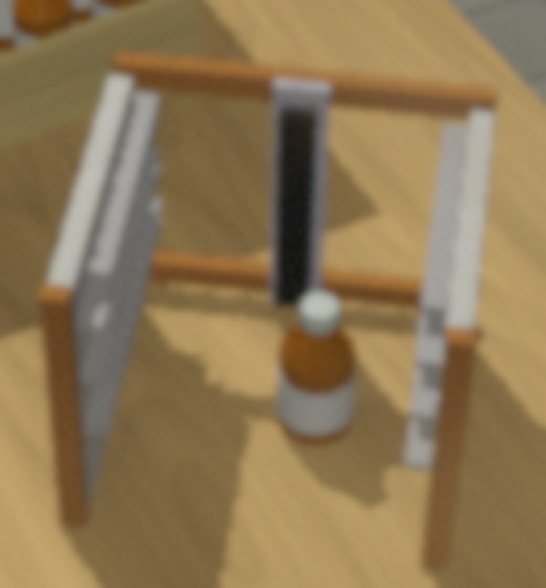

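View pics/t_sheet.png

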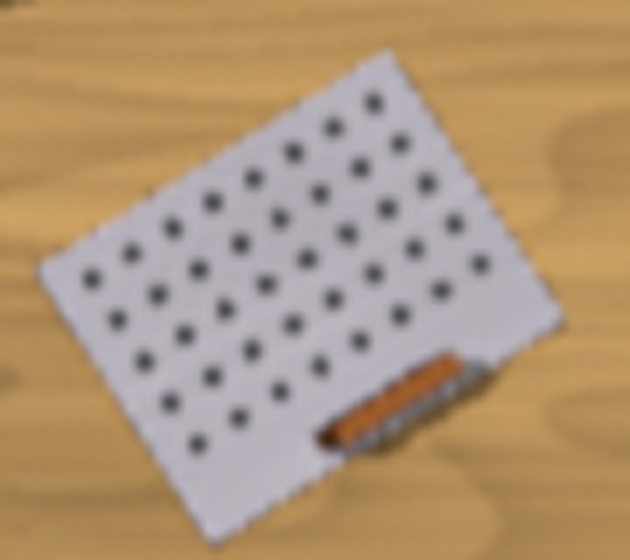

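View pics/s_sheet.png

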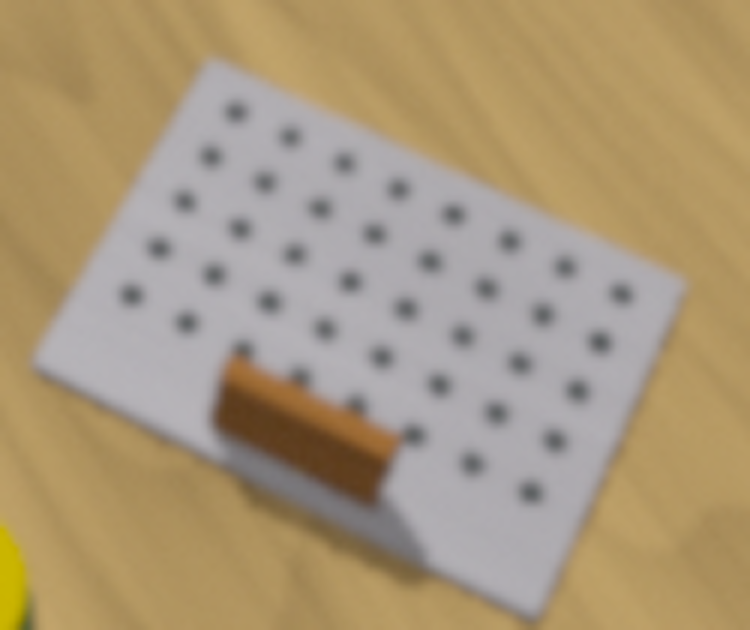

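The in-rack bottle is medium-looking; I'll check its height by triangulation. The sheet outline is clear in both views, and its handle side faces lower right in the top view. Now the numbers.

```bash
cat > m1.py <<'E'
from h import *
S=manip.calibration('side');T=manip.calibration('top')
ct=lambda x,y,k,x0,y0:((x+.5)/k-.5+x0,(y+.5)/k-.5+y0)
ts=[ct(*p,7,370,150) for p in [(385,50),(40,268),(213,545),(563,322)]]
ss=[ct(*p,6,360,265) for p in [(684,282),(212,60),(35,363),(535,616)]]
for a,b in zip(ts,ss):
    print('sheet',onz(T,a,.006).round(4),onz(S,b,.006).round(4),tri(T,a,S,b))
print('handle top T',[onz(T,ct(*p,7,370,150),.051).round(4) for p in [(318,434),(452,350),(465,368),(335,447)]])
print('handle top S',[onz(S,ct(*p,6,360,265),.051).round(4) for p in [(240,356),(400,435),(388,455),(222,377)]])
r=lambda x,y:ct(x,y,4.5,205,105); q=lambda x,y:ct(x,y,4.2,270,85)
print('rack front upper panel: outer/inner T',onz(T,r(548,243),.205),onz(T,r(520,260),.205))
print(' lower panel inner/outer T',onz(T,r(331,540),.205),onz(T,r(306,560),.205))
print('back upper outer/inner',onz(T,r(290,68),.205),onz(T,r(268,95),.205))
print('back lower inner/outer',onz(T,r(88,335),.205),onz(T,r(60,362),.205))
print('S front L outer/inner',onz(S,q(40,290),.205),onz(S,q(72,290),.205),' R inner/outer',onz(S,q(445,335),.205),onz(S,q(475,332),.205))
# bottle cap centre
print('cap',tri(T,r(329,297),S,q(319,300)), 'tall cap')
print('base S',onz(S,q(317,432),0))
E
python3 m1.py
```

```text
sheet [ 0.7088 -0.3047  0.006 ] [ 0.7048 -0.3027  0.006 ] (array([ 0.70670076, -0.30351265,  0.00650815]), np.float64(0.004209657534630493))
sheet [ 0.5947 -0.1325  0.006 ] [ 0.5918 -0.1289  0.006 ] (array([ 0.59225258, -0.13118229,  0.00961594]), np.float64(0.003992509168100804))
sheet [ 0.4602 -0.2176  0.006 ] [ 0.4593 -0.2157  0.006 ] (array([ 0.45938804, -0.21681655,  0.00817048]), np.float64(0.0015368189167009306))
sheet [ 0.5739 -0.3916  0.006 ] [ 0.5724 -0.3894  0.006 ] (array([ 0.57253484, -0.39030527,  0.00824957]), np.float64(0.0021928147407175476))
handle top T [array([ 0.5109, -0.258 ,  0.051 ]), array([ 0.5524, -0.3225,  0.051 ]), array([ 0.5439, -0.3286,  0.051 ]), array([ 0.5049, -0.2661,  0.051 ])]
handle top S [array([ 0.5144, -0.2661,  0.051 ]), array([ 0.5496, -0.32  ,  0.051 ]), array([ 0.5414, -0.3246,  0.051 ]), array([ 0.504 , -0.2703,  0.051 ])]
rack front upper panel: outer/inner T [0.64579134 0.0427153  0.205     ] [0.6339611  0.06084091 0.205     ]
 lower panel inner/outer T [0.4478441  0.17821933 0.205     ] [0.43468374 0.19377465 0.205     ]
back upper outer/inner [0.76011035 0.21591782 0.205     ] [0.74126299 0.22974476 0.205     ]
back lower inner/outer [0.57754566 0.34018696 0.205     ] [0.55938895 0.35738989 0.205     ]
S front L outer/inner [0.43520278 0.19632951 0.205     ] [0.4519163  0.18796743 0.205     ]  R inner/outer [0.6280382  0.05925685 0.205     ] [0.64473467 0.05372406 0.205     ]
cap (array([0.62285627, 0.19386906, 0.11811056]), np.float64(0.0025757378478140696)) tall cap
base S [0.62069966 0.18721222 0.        ]
```

Triangulated cap height is about 0.115 m, so it is the medium bottle and the target is the middle rails. Before refining, I'll work out the wrist camera geometry and the tool axes.

```bash
cat >> h.py <<'E'
from scipy.spatial.transform import Rotation as Ro
def rot(q): return Ro.from_quat([q[1],q[2],q[3],q[0]])
def plan(s,pos,yaw_y):
    """tool down, tool y at yaw (deg, mod 180): returns dp in tool axes, turn about tool"""
    A=rot(s['ee_rot']).as_matrix()
    best=None
    for y in (yaw_y,yaw_y+180):
        a=np.radians(y);ty=np.array([np.cos(a),np.sin(a),0]);tx=np.array([0,0,-1.]);B=np.c_[tx,ty,np.cross(tx,ty)]
        v=np.degrees(Ro.from_matrix(A.T@B).as_rotvec())
        if best is None or np.linalg.norm(v)<np.linalg.norm(best): best=v
    return A.T@(np.array(pos)-s['position']),best
E
python3 - <<'E'
from h import *
s=manip.get_state();A=rot(s['ee_rot']).as_matrix();print(A.round(3))
c=manip.calibration('wrist');R=np.array(c['R']);C=-R.T@c['t'];print('cam in tool',A.T@(C-s['position']),'axes',(R@A).round(3))
print(plan(s,[.45,.1,.45],33),plan(s,[.45,.1,.45],56))
T=manip.calibration('top')
for n,p,z in [('tall',(229,250),.12),('blue1',(193,257),.1),('blue2',(217,286),.1),('purple',(247,287),.1),('jar',(432,256),.08),('small',(365,142),.06)]: print(n,onz(T,p,z).round(3))
E
```

```text
[[-0.001  0.326  0.945]
 [-0.001  0.945 -0.326]
 [-1.    -0.001 -0.   ]]
cam in tool [ 0.03084036  0.0001942  -0.0825284 ] axes [[-0.001  1.    -0.   ]
 [-0.319 -0.     0.948]
 [ 0.948  0.001  0.319]]
(array([-0.04554483, -0.33380831,  0.39287658]), array([3.79914203e+01, 1.88650174e-02, 7.96913123e-02])) (array([-0.04554483, -0.33380831,  0.39287658]), array([1.49914242e+01, 2.55835519e-03, 8.05909742e-02]))
tall [0.372 0.334 0.12 ]
blue1 [0.348 0.449 0.1  ]
blue2 [0.261 0.37  0.1  ]
purple [0.26  0.278 0.1  ]
jar [ 0.366 -0.304  0.08 ]
small [ 0.741 -0.089  0.06 ]
```

>>> arm_command(targets=[{"dp":[-0.01,-0.014,0.037],"turn":[0,0,0],"grip":1},{"dp":[-0.01,-0.014,0.037],"turn":[0,0,0],"grip":1},{"dp":[-0.01,-0.014,0.037],"turn":[0,0,0],"grip":1},{"dp":[-0.01,-0.014,0.037],"turn":[0,0,0],"grip":1},{"dp":[-0.01,-0.014,0.037],"turn":[0,0,0],"grip":1},{"dp":[-0.01,-0.014,0.037],"turn":[0,0,0],"grip":1},{"dp":[-0.01,-0.014,0.037],"turn":[0,0,0],"grip":1},{"dp":[-0.01,-0.014,0.037],"turn":[0,0,0],"grip":1}])

```text
clock: 0.95
position: [0.4316, 0.3401, 0.4849]
ee_rot: [0.697, 0.117, 0.698, -0.117]
contact_force: [0.5, 1.0, 0.2]
width: 0.0858
```

>>> arm_command(targets=[{"dp":[-0.008,-0.02,0.036],"turn":[0,0,0],"grip":1},{"dp":[-0.008,-0.019,0.036],"turn":[0,0,0],"grip":1},{"dp":[0,0,0.036],"turn":[0,0,0],"grip":1},{"dp":[0,0,0],"turn":[5,0,0],"grip":1},{"dp":[0,0,0],"turn":[5,0,0],"grip":1},{"dp":[0,0,0],"turn":[5,0,0],"grip":1},{"dp":[0,0,0],"turn":[0,0,0],"grip":1},{"dp":[0,0,0],"turn":[0,0,0],"grip":1}])

```text
clock: 1.75
position: [0.52, 0.2693, 0.5005]
ee_rot: [0.676, 0.206, 0.677, -0.206]
contact_force: [0.1, -0.5, -0.3]
width: 0.0854
```

Run:
```python
from h import *
import pickle
s=manip.get_state();c=manip.calibration('wrist');im=manip.get_image('wrist')
print(s['clock'],s['position'],s['qd'].round(3))
pickle.dump(c,open('w1.pkl','wb'));cv2.imwrite('pics/w1.png',im[:,:,::-1])
```

```text
1.75 [0.52004199 0.26929187 0.50045452] [ 0.002 -0.002 -0.001 -0.001  0.     0.003]
```

View pics/w1.png

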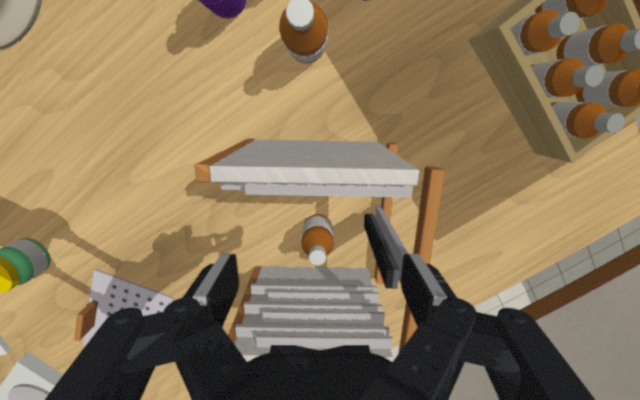

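The image-down direction is tool +z, so the fingers hide the far panel. I'll shift 0.11 m along tool +z.

>>> arm_command(targets=[{"dp":[0,0,0.04],"turn":[0,0,0],"grip":1},{"dp":[0,0,0.04],"turn":[0,0,0],"grip":1},{"dp":[0,0,0.03],"turn":[0,0,0],"grip":1},{"dp":[0,0,0],"turn":[0,0,0],"grip":1},{"dp":[0,0,0],"turn":[0,0,0],"grip":1}])

```text
clock: 2.3
position: [0.6116, 0.2075, 0.5001]
ee_rot: [0.676, 0.207, 0.677, -0.207]
contact_force: [-0.5, 0.3, 0.4]
width: 0.0855
```

Run:
```python
from h import *
import pickle
s=manip.get_state();c=manip.calibration('wrist');im=manip.get_image('wrist')
print(s['clock'],s['position'],s['qd'].round(3))
pickle.dump(c,open('w2.pkl','wb'));cv2.imwrite('pics/w2.png',im[:,:,::-1])
cv2.imwrite('pics/w2c.png',cv2.resize(im[40:310,160:480,::-1],None,fx=2.4,fy=2.2,interpolation=cv2.INTER_CUBIC))
```

```text
2.3 [0.61158974 0.20749885 0.50009353] [ 0.024 -0.02   0.014  0.006  0.005  0.005]
```

View pics/w2c.png

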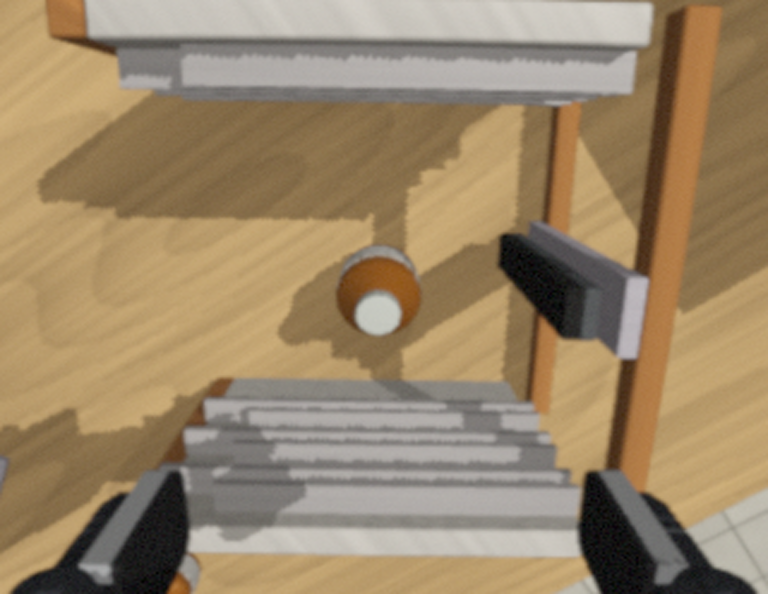

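The wrist view shows the rack almost square to the image. The panel top strips' inner edges are at row ~58 (upper) and row ~280 (lower). The pad is at crop (545,285) and the bottle at (378,300). I'll refine with line fits on the z = 0.205 plane.

```bash
cat > m2.py <<'E'
from h import *
import pickle
c=pickle.load(open('w2.pkl','rb'));im=cv2.imread('pics/w2.png')
g=cv2.GaussianBlur(cv2.cvtColor(im,cv2.COLOR_BGR2GRAY),(5,3),0).astype(float)
def edge(cols,r0,r1,sg):
    P=[]
    for u in cols:
        d=sg*np.diff(g[r0:r1,u]);k=int(d.argmax())
        if 0<k<len(d)-1:
            den=d[k-1]-2*d[k]+d[k+1];o=.5*(d[k-1]-d[k+1])/den if den else 0
            P.append((u,r0+k+.5+o))
    return np.array(P)
def fit(P,z):
    X=np.array([onz(c,p,z)[:2] for p in P])
    for _ in range(3):
        m=X.mean(0);v=np.linalg.svd(X-m)[2][0];v*=np.sign(v[1])
        e=np.abs((X-m)@[-v[1],v[0]]);X=X[e<max(2*np.median(e),4e-4)]
    return m,np.degrees(np.arctan2(v[1],v[0])),e.std(),len(X)
U=edge(range(205,425),52,66,-1);L=edge(range(245,398),274,287,1)
for n,P in(('U',U),('L',L)): print(n,P[::40].round(1).tolist(),fit(P,.205))
(mu,au,_,_),(ml,al,_,_)=fit(U,.205),fit(L,.205)
a=np.radians((au+al)/2);ex=np.array([np.cos(a),np.sin(a)]);ey=np.array([-ex[1],ex[0]])
print('gap',(mu-ml)@ey,'yaw',(au+al)/2); mid=(mu@ey+ml@ey)/2
cr=lambda x,y:((x+.5)/2.4-.5+160,(y+.5)/2.2-.5+40)
for n,p,z,xr in [('U left',(86,22),.205,-.1),('U right',(651,30),.205,.1),('L front',(190,540),.205,None),('bar near',(668,150),.205,None)]:
    w=onz(c,cr(*p),z)[:2]; print(n,'s',w@ex, 'orig from it', None if xr is None else w@ex-xr)
s0=np.mean([onz(c,cr(86,22),.205)[:2]@ex+.1,onz(c,cr(651,30),.205)[:2]@ex-.1])
O=s0*ex+mid*ey;print('rack origin',O)
w=onz(c,cr(378,313),.11)[:2]-O;print('bottle in rack',w@ex,w@ey)
np.save('rack.npy',[*O,a])
C3=lambda x,y,z:np.r_[O+x*ex+y*ey,z]
for n in('side','top'):
    k=manip.calibration(n); print(n,[proj(k,C3(*q)).round(1).tolist() for q in[(-.113,.109,.205),(-.113,-.109,.205),(.1,.109,.205),(.1,-.109,.205)]])
# lips front ends mid, in w2
print([ (proj(c,C3(-.1,y,z))).round(1).tolist() for y in(.093,-.093) for z in(.13,.175,.085)])
v=im.copy()
for y in(.093,-.093):
    for z,col in((.13,(0,0,255)),(.175,(0,255,0)),(.085,(255,0,0))):
        cv2.line(v,*[tuple(int(round(q)) for q in proj(c,C3(x,y,z))) for x in(-.1,.1)],col,1)
cv2.imwrite('pics/w2ov.png',cv2.resize(v[40:310,160:480],None,fx=2.4,fy=2.2))
E
python3 m2.py
```

```text
U [[205.0, 56.7], [245.0, 56.6], [285.0, 56.8], [325.0, 57.4], [365.0, 58.4], [405.0, 59.4]] (array([0.51044806, 0.27091793]), np.float64(55.11555799556776), np.float64(3.3269591054298335e-05), 220)
L [[245.0, 278.7], [292.0, 279.3], [332.0, 279.9], [372.0, 280.5]] (array([0.70138349, 0.1641662 ]), np.float64(55.04004391449782), np.float64(6.838824900698289e-05), 128)
gap 0.21766519396547276 yaw 55.07780095503279
U left s 0.4138807167396658 orig from it 0.5138807167396658
U right s 0.6126316199556426 orig from it 0.5126316199556427
L front s 0.4342910820307838 orig from it None
bar near s 0.6245023755939909 orig from it None
rack origin [0.59905889 0.20772106]
bottle in rack 0.004500662355486589 -0.02586956674016951
side [[285.9, 157.2], [375.4, 166.7], [301.4, 103.0], [381.6, 110.7]]
top [[278.4, 225.6], [322.9, 165.9], [219.9, 182.5], [265.0, 124.3]]
[[224.4, 82.1], [209.8, 79.0], [235.6, 84.4], [236.5, 234.5], [226.0, 251.4], [244.9, 221.0]]
```

View pics/w2ov.png

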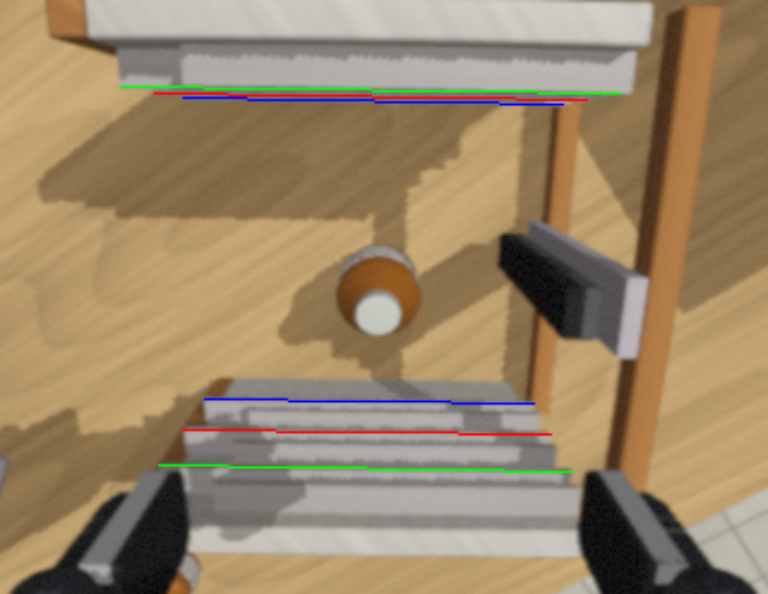

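Rack fit: gap 217.7 mm (218 nominal), yaw 55.1°, and the rail overlay matches. Next I'll move over the sheet for a similar look.

>>> arm_command(targets=[{"dp":[0,-0.04,0.024],"turn":[0,0,0],"grip":1},{"dp":[0,-0.04,0.024],"turn":[0,0,0],"grip":1},{"dp":[0,-0.04,0.024],"turn":[0,0,0],"grip":1},{"dp":[0,-0.04,0.024],"turn":[0,0,0],"grip":1},{"dp":[0,-0.04,0.024],"turn":[0,0,0],"grip":1},{"dp":[0,-0.04,0.024],"turn":[0,0,0],"grip":1},{"dp":[0.01,-0.04,0.024],"turn":[0,0,0],"grip":1},{"dp":[0.02,-0.04,0.024],"turn":[0,0,0],"grip":1}])

```text
clock: 3.15
position: [0.5908, -0.1645, 0.4732]
ee_rot: [0.678, 0.206, 0.675, -0.206]
contact_force: [0.6, -0.1, -0.2]
width: 0.0856
```

>>> arm_command(targets=[{"dp":[0.02,-0.04,0.023],"turn":[0,0,0],"grip":1},{"dp":[0.02,-0.04,0.022],"turn":[0,0,0],"grip":1},{"dp":[0.025,0,0],"turn":[6,0,0],"grip":1},{"dp":[0.025,0,0],"turn":[6,0,0],"grip":1},{"dp":[0.02,0,0],"turn":[6,0,0],"grip":1},{"dp":[0,0,0],"turn":[5,0,0],"grip":1},{"dp":[0,0,0],"turn":[0,0,0],"grip":1},{"dp":[0,0,0],"turn":[0,0,0],"grip":1}])

```text
clock: 3.95
position: [0.5841, -0.2544, 0.362]
ee_rot: [0.622, 0.337, 0.621, -0.336]
contact_force: [-0.6, -0.0, 0.3]
width: 0.0853
```

Run:
```python
from h import *
import pickle
s=manip.get_state();c=manip.calibration('wrist');im=manip.get_image('wrist')
print(s['clock'],s['position'],s['qd'].round(3))
pickle.dump(c,open('w3.pkl','wb'));cv2.imwrite('pics/w3.png',im[:,:,::-1])
```

```text
3.95 [ 0.5841449  -0.25444083  0.36196789] [-0.004 -0.    -0.012  0.    -0.001  0.007]
```

View pics/w3.png

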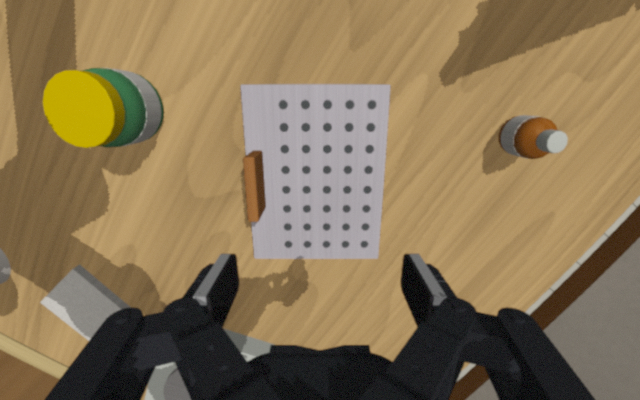

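Candidates for the sheet: the dotted aluminium plate with a wooden bar (top (413,192), wrist (315,172)), the white scale (top (518,182)) and the white pad (top (512,240)). Only the first has dots and a handle, so I choose that one. In this close view its corners are (241,85), (390,85), (379,259) and (254,259), and the handle is at about (255,187).

```bash
cat > m3.py <<'E'
from h import *
import pickle
c=pickle.load(open('w3.pkl','rb'));im=cv2.imread('pics/w3.png')
cv2.imwrite('pics/w3c.png',cv2.resize(im[70:270,230:400],None,fx=3,fy=3,interpolation=cv2.INTER_CUBIC))
hsv=cv2.cvtColor(im,cv2.COLOR_BGR2HSV)
m=((hsv[...,1]<45)&(hsv[...,2]>120)).astype(np.uint8);m[:,:225]=0;m[:,400:]=0;m[:70]=0;m[268:]=0
# corners via contour, filled
k=cv2.morphologyEx(m,cv2.MORPH_CLOSE,np.ones((9,9)))
ct=max(cv2.findContours(k,0,1)[0],key=cv2.contourArea);h=ct[:,0].astype(float)
X=np.array([onz(c,p,.006)[:2] for p in h]).astype(np.float32)
r=cv2.minAreaRect(X*1000);print('rect',r)
hm=((hsv[...,0]<14)&(hsv[...,1]>140)).astype(np.uint8);hm[:,:235]=0;hm[:,275:]=0;hm[:140]=0;hm[235:]=0
ct=max(cv2.findContours(hm,0,1)[0],key=cv2.contourArea);print(cv2.boundingRect(ct))
# dots
d=((hsv[...,2]<110)).astype(np.uint8);d[:,:275]=0;d[:,380:]=0;d[:95]=0;d[252:]=0
n,_,st,ce=cv2.connectedComponentsWithStats(d);ce=ce[1:][st[1:,4]>8];print(len(ce))
D=np.array([onz(c,p,.006)[:2] for p in ce]);rr=cv2.minAreaRect((D*1000).astype(np.float32));print('dots',rr, D.mean(0))
E
python3 m3.py
```

```text
rect ((582.459228515625, -259.8172302246094), (159.72885131835938, 209.39102172851562), 33.153263092041016)
(257, 193, 8, 20)
40
dots ((593.5189819335938, -252.94451904296875), (96.21266174316406, 168.18771362304688), 33.25923156738281) [ 0.59347722 -0.25286129]
```

View pics/w3c.png

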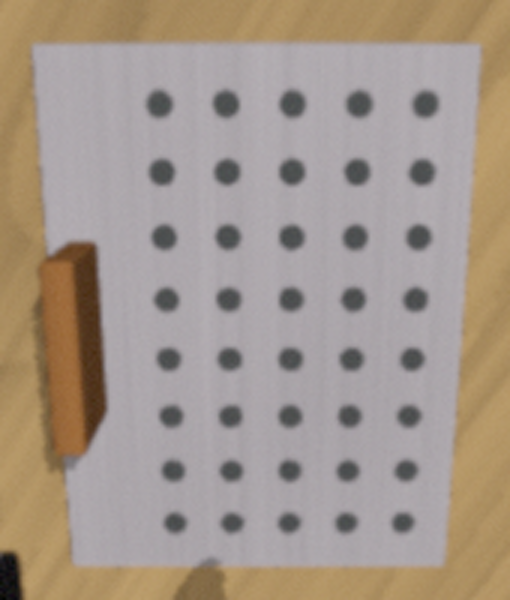

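Run:
```python
from h import *
import pickle
c=pickle.load(open('w3.pkl','rb'))
ps=[onz(c,((x+.5)/3-.5+230,(y+.5)/3-.5+70),.051)[:2] for x,y in [(40,262),(70,258),(85,455),(54,457)]]
print(np.mean(ps,0))
s=manip.get_state();print(s['clock'],s['position'],plan(s,[.5273,-.2959,.188],33.2))
```

```text
[ 0.52718909 -0.29541533]
4.0 [ 0.58420377 -0.25465302  0.36216413] (array([ 0.17409782, -0.07037287,  0.0031787 ]), array([-0.05678938,  0.0811244 , -0.05782291]))
```

>>> arm_command(targets=[{"dp":[0,-0.035,0.0015],"turn":[0,0,0],"grip":1},{"dp":[0,-0.035,0.0015],"turn":[0,0,0],"grip":1},{"dp":[0.03,0,0],"turn":[0,0,0],"grip":1},{"dp":[0.04,0,0],"turn":[0,0,0],"grip":1},{"dp":[0.04,0,0],"turn":[0,0,0],"grip":1},{"dp":[0.03,0,0],"turn":[0,0,0],"grip":1},{"dp":[0,0,0],"turn":[0,0,0],"grip":1},{"dp":[0,0,0],"turn":[0,0,0],"grip":1}])

```text
clock: 4.8
position: [0.5275, -0.2961, 0.2219]
ee_rot: [0.622, 0.337, 0.621, -0.337]
contact_force: [0.5, -0.1, -0.3]
width: 0.0852
```

Run:
```python
from h import *
s=manip.get_state();print(s['clock'],s['position'],plan(s,[.5273,-.2959,.188],33.2),s['contact_force'])
cv2.imwrite('pics/w4.png',manip.get_image('wrist')[:,:,::-1])
```

```text
4.8 [ 0.52747716 -0.29611354  0.22192745] (array([ 3.39271968e-02, -4.65157187e-05, -3.02975201e-04]), array([-0.15141406,  0.04626435, -0.02438129])) [ 0.50463443 -0.07219496 -0.30289943]
```

View pics/w4.png

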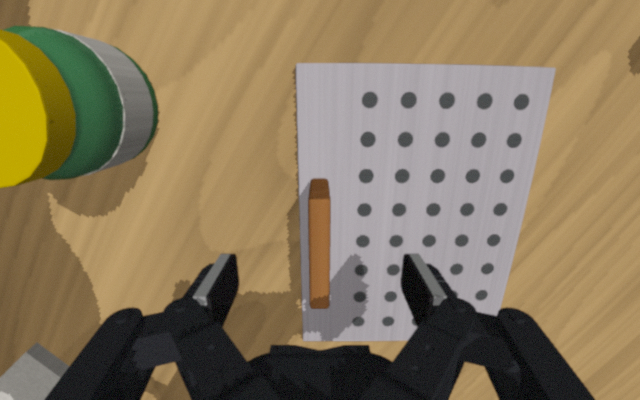

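The handle sits centred between the fingers at column 319. Descend and close.

>>> arm_command(targets=[{"dp":[0.017,0,0],"turn":[0,0,0],"grip":1},{"dp":[0.017,0,0],"turn":[0,0,0],"grip":1},{"dp":[0,0,0],"turn":[0,0,0],"grip":0},{"dp":[0,0,0],"turn":[0,0,0],"grip":-0.4},{"dp":[0,0,0],"turn":[0,0,0],"grip":-0.6},{"dp":[0,0,0],"turn":[0,0,0],"grip":-1},{"dp":[0,0,0],"turn":[0,0,0],"grip":-1},{"dp":[0,0,0],"turn":[0,0,0],"grip":-1}], grip_force=60)

```text
clock: 5.65
position: [0.5273, -0.2963, 0.1881]
ee_rot: [0.622, 0.337, 0.621, -0.337]
contact_force: [-0.5, -0.1, 5.0]
width: 0.0111
```

>>> arm_command(targets=[{"dp":[0,0,0],"turn":[0,0,0],"grip":-1},{"dp":[0,0,0],"turn":[0,0,0],"grip":-1},{"dp":[0,0,0],"turn":[0,0,0],"grip":-1},{"dp":[0,0,0],"turn":[0,0,0],"grip":-1}])

```text
clock: 6.05
position: [0.5273, -0.2963, 0.1881]
ee_rot: [0.622, 0.337, 0.621, -0.337]
contact_force: [-0.0, 0.3, 5.9]
width: 0.0115
```

>>> arm_command(targets=[{"dp":[-0.005,0,0],"turn":[0,0,0],"grip":-1},{"dp":[-0.015,0,0],"turn":[0,0,0],"grip":-1},{"dp":[-0.03,0,0],"turn":[0,0,0],"grip":-1},{"dp":[-0.03,0,0],"turn":[0,0,0],"grip":-1},{"dp":[-0.03,0,0],"turn":[0,0,0],"grip":-1},{"dp":[-0.03,0,0],"turn":[0,0,0],"grip":-1},{"dp":[0,0,0],"turn":[0,0,0],"grip":-1},{"dp":[0,0,0],"turn":[0,0,0],"grip":-1}])

```text
clock: 6.85
position: [0.5266, -0.2958, 0.3265]
ee_rot: [0.621, 0.337, 0.622, -0.337]
contact_force: [-1.2, -0.1, -5.4]
width: 0.0112
```

Run:
```python
from h import *
import pickle
s=manip.get_state();c=manip.calibration('wrist');print(s['clock'],s['position'],s['contact_force'],s['moment'],s['width'],rot(s['ee_rot']).as_matrix().round(4))
im=manip.get_image('wrist')
cv2.imwrite('pics/w5.png',im[:,:,::-1]);pickle.dump((s,c),open('w5.pkl','wb'))
cv2.imwrite('pics/s5.png',manip.get_image('side')[:,:,::-1])
```

```text
6.85 [ 0.52655191 -0.29581803  0.32647816] [-1.1890481  -0.13354316 -5.36880584] [-0.14189274  0.24767605 -0.00593983] 0.011179966985305965 [[-9.000e-04  8.387e-01  5.446e-01]
 [ 5.000e-04  5.446e-01 -8.387e-01]
 [-1.000e+00 -5.000e-04 -9.000e-04]]
```

View pics/w5.png

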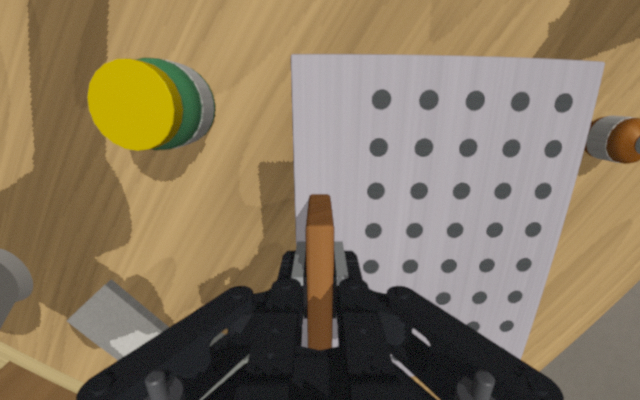

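View pics/s5.png

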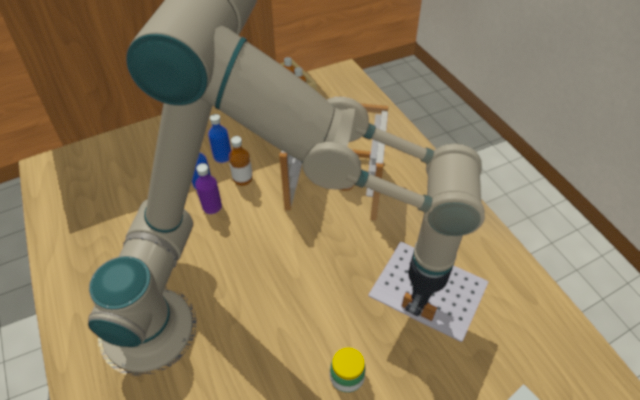

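The sheet is held by the handle. I'll get its pose in the tool frame from the dots (24 mm grid measured earlier) with solvePnP.

```bash
cat > pnp.py <<'E'
from h import *
import pickle,sys
def sheet_pose(im,s,c,ncol_first=True):
    hsv=cv2.cvtColor(im,cv2.COLOR_BGR2HSV)
    d=((hsv[...,2]<120)&(hsv[...,1]<90)).astype(np.uint8);d[:,:355]=0
    n,_,st,ce=cv2.connectedComponentsWithStats(d)
    ok=(st[:,4]>40)&(st[:,4]<600)&(st[:,2]<28)&(st[:,3]<28)&(ce[:,1]<255)&(ce[:,1]>70)
    ce=ce[ok]
    # group in rows
    ce=ce[ce[:,1].argsort()];rows=np.split(ce,np.where(np.diff(ce[:,1])>18)[0]+1)
    O,I=[],[]
    for j,r in enumerate(rows):
        r=r[r[:,0].argsort()]
        if len(r)!=5: print('row',j,len(r),r.round().tolist());continue
        for i,p in enumerate(r): O.append((.013+(i-2)*.024,(3.5-j)*.024,.006));I.append(p)
    O=np.array(O);I=np.array(I)
    ok,rv,tv=cv2.solvePnP(O,I,K(c),np.array([c['k1'],0,0,0.]))
    e=cv2.projectPoints(O,rv,tv,K(c),np.array([c['k1'],0,0,0.]))[0][:,0]-I
    R=np.array(c['R']);t=np.array(c['t'])
    Rs=R.T@cv2.Rodrigues(rv)[0];ps=R.T@(tv.ravel()-t)
    A=rot(s['ee_rot']).as_matrix()
    print('n',len(I),'rms px',np.sqrt((e**2).mean()).round(3))
    print('world origin',ps.round(4),'yaw',np.degrees(np.arctan2(Rs[1,0],Rs[0,0])).round(2),'pitch(x up)',np.degrees(np.arcsin(Rs[2,0])).round(2),'roll(y up)',np.degrees(np.arcsin(Rs[2,1])).round(2))
    rel=A.T@(ps-s['position']);print('in tool',rel.round(4),'x edge z',(ps+Rs@[.08,0,0])[2].round(4))
    return ps,Rs,rel,A.T@Rs
if __name__=='__main__':
    s,c=pickle.load(open('w5.pkl','rb'));ps,Rs,rel,RR=sheet_pose(cv2.imread('pics/w5.png'),s,c);pickle.dump((rel,RR),open('rel.pkl','wb'))
E
python3 pnp.py
```

```text
row 1 6 [[378.0, 147.0], [423.0, 147.0], [468.0, 147.0], [511.0, 148.0], [553.0, 148.0], [638.0, 146.0]]
n 15 rms px 0.06
world origin [ 0.5815 -0.2596  0.1383] yaw 33.03 pitch(x up) -0.12 roll(y up) 0.14
in tool [ 0.1882  0.0659 -0.0003] x edge z 0.1381
```

```bash
cat > tgt.py <<'E'
from h import *
import pickle,sys
ox,oy,a=np.load('rack.npy');ex=np.array([np.cos(a),np.sin(a)]);ey=np.array([-ex[1],ex[0]])
rel=np.array([.1882,.0659,-.0003])
def goal(xr,yr,zs):
    B=np.c_[[0,0,-1.],[*ex,0],np.cross([0,0,-1],[*ex,0])]
    return np.r_[np.array([ox,oy])+xr*ex+yr*ey,zs]-B@rel
def now(s):
    A=rot(s['ee_rot']).as_matrix();p=s['position']+A@rel;d=p[:2]-[ox,oy]
    f=s['contact_force'];m=s['moment']
    print('t',round(s['clock'],2),'sheet in rack x %.4f y %.4f z %.4f'%(d@ex,d@ey,p[2]),'tooly yaw-rack %.2f'%(np.degrees(np.arctan2(A[1,1],A[0,1]))-np.degrees(a)),'F rack %.1f %.1f %.1f'%(f[:2]@ex,f[:2]@ey,f[2]),'M %.2f %.2f %.2f'%(m[:2]@ex,m[:2]@ey,m[2]),'w %.4f'%s['width'])
if __name__=='__main__':
    s=manip.get_state();now(s)
    g=goal(*map(float,sys.argv[1:4]));print('goal',g,plan(s,g,np.degrees(a)))
E
python3 tgt.py -0.26 0 0.138
```

```text
t 6.95 sheet in rack x -0.3932 y -0.2519 z 0.1365 tooly yaw-rack -22.08 F rack 0.4 0.5 -3.7 M 0.12 0.18 0.05 w 0.0115
goal [ 0.41273899 -0.05966591  0.3262    ] (array([-0.0003155 ,  0.03329443, -0.25957291]), array([-22.08490676,  -0.27258535,   0.05265245]))
```

>>> arm_command(targets=[{"dp":[-0.002,0.004,-0.015],"turn":[0,0,0],"grip":-1},{"dp":[0,0.004,-0.03],"turn":[0,0,0],"grip":-1},{"dp":[0,0.004,-0.04],"turn":[0,0,0],"grip":-1},{"dp":[0,0.005,-0.045],"turn":[0,0,0],"grip":-1},{"dp":[0,0.005,-0.045],"turn":[0,0,0],"grip":-1},{"dp":[0,0.005,-0.04],"turn":[0,0,0],"grip":-1},{"dp":[0,0.004,-0.03],"turn":[0,0,0],"grip":-1},{"dp":[0,0.002,-0.015],"turn":[0,0,0],"grip":-1}])

```text
clock: 7.75
position: [0.4101, -0.0571, 0.328]
ee_rot: [0.62, 0.337, 0.623, -0.337]
contact_force: [0.5, 0.3, -3.8]
width: 0.0113
```

>>> arm_command(targets=[{"dp":[0,0,0],"turn":[-2,0,0],"grip":-1},{"dp":[0,0,0],"turn":[-4,0,0],"grip":-1},{"dp":[0,0,0],"turn":[-5,0,0],"grip":-1},{"dp":[0,0,0],"turn":[-5,0,0],"grip":-1},{"dp":[0,0,0],"turn":[-4,0,0],"grip":-1},{"dp":[0,0,0],"turn":[-2.1,0,0],"grip":-1},{"dp":[0,0,0],"turn":[0,0,0],"grip":-1},{"dp":[0,0,0],"turn":[0,0,0],"grip":-1}])

```text
clock: 8.55
position: [0.4131, -0.06, 0.3287]
ee_rot: [0.674, 0.212, 0.675, -0.212]
contact_force: [0.1, 0.1, -4.0]
width: 0.0113
```

```bash
python3 - <<'E'
from h import *
import pickle
from tgt import *
s=manip.get_state();c=manip.calibration('wrist');now(s)
im=manip.get_image('wrist')
cv2.imwrite('pics/w6.png',im[:,:,::-1]);pickle.dump((s,c),open('w6.pkl','wb'))
E
python3 tgt.py -0.26 0 0.1335
```

```text
t 8.55 sheet in rack x -0.2601 y -0.0004 z 0.1405 tooly yaw-rack -0.04 F rack 0.1 -0.0 -4.0 M -0.05 0.21 0.06 w 0.0113
t 8.6 sheet in rack x -0.2601 y -0.0005 z 0.1406 tooly yaw-rack -0.03 F rack -0.5 -0.3 -3.6 M 0.02 0.19 -0.07 w 0.0116
goal [ 0.41273899 -0.05966591  0.3217    ] (array([ 7.14185747e-03,  8.63132740e-05, -4.82744482e-04]), array([-0.03038521, -0.02105722,  0.00705946]))
```

View pics/w6.png

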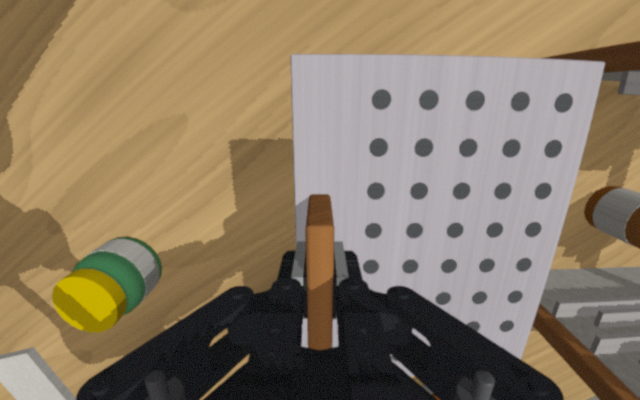

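Run:
```python
from pnp import *
s,c=pickle.load(open('w6.pkl','rb'));ps,Rs,rel,_=sheet_pose(cv2.imread('pics/w6.png'),s,c)
ox,oy,a=np.load('rack.npy');d=ps[:2]-[ox,oy];print(d@[np.cos(a),np.sin(a)],d@[-np.sin(a),np.cos(a)],ps[2])
```

```text
n 20 rms px 0.068
world origin [ 0.4507 -0.0056  0.1406] yaw 55.1 pitch(x up) -0.08 roll(y up) 0.05
in tool [ 0.1881  0.0662 -0.0002] x edge z 0.1405
-0.25987880360582616 -0.00047932771575584407 0.1405846698864869
```

>>> arm_command(targets=[{"dp":[0.007,0,-0.0005],"turn":[0,0,0],"grip":-1},{"dp":[0,0.015,0],"turn":[0,0,0],"grip":-1},{"dp":[0,0.02,0],"turn":[0,0,0],"grip":-1},{"dp":[0,0.02,0],"turn":[0,0,0],"grip":-1},{"dp":[0,0.01,0],"turn":[0,0,0],"grip":-1},{"dp":[0,0,0],"turn":[0,0,0],"grip":-1},{"dp":[0,0,0],"turn":[0,0,0],"grip":-1}])

```text
clock: 9.3
position: [0.4495, -0.0066, 0.3217]
ee_rot: [0.674, 0.212, 0.675, -0.212]
contact_force: [0.6, -0.4, -4.1]
width: 0.0116
```

```bash
python3 - <<'E'
from tgt import *
from pnp import *
s=manip.get_state();c=manip.calibration('wrist');now(s)
im=manip.get_image('wrist')
cv2.imwrite('pics/w7.png',im[:,:,::-1]);pickle.dump((s,c),open('w7.pkl','wb'))
sheet_pose(cv2.imread('pics/w7.png'),s,c)
im=manip.get_image('side')[:,:,::-1];cv2.imwrite('pics/s7.png',cv2.resize(im[60:280,220:480],None,fx=2.6,fy=2.6,interpolation=cv2.INTER_CUBIC))
E
python3 tgt.py -0.19 0 0.1335
```

```text
t 9.3 sheet in rack x -0.1957 y 0.0005 z 0.1335 tooly yaw-rack 0.05 F rack -0.0 -0.7 -4.1 M 0.01 0.24 -0.04 w 0.0116
row 0 1 [[595.0, 75.0]]
n 20 rms px 0.183
world origin [0.4671 0.0614 0.1336] yaw 55.22 pitch(x up) -0.2 roll(y up) 0.11
in tool [ 0.1881  0.0661 -0.0243] x edge z 0.1333
t 9.4 sheet in rack x -0.1959 y 0.0003 z 0.1336 tooly yaw-rack -0.01 F rack -0.0 -0.5 -3.0 M -0.01 0.21 0.02 w 0.0114
goal [ 0.45281144 -0.0022708   0.3217    ] (array([0.00018951, 0.00575666, 0.00023468]), array([-0.01268285, -0.03505857,  0.04602617]))
```

View pics/w7.png

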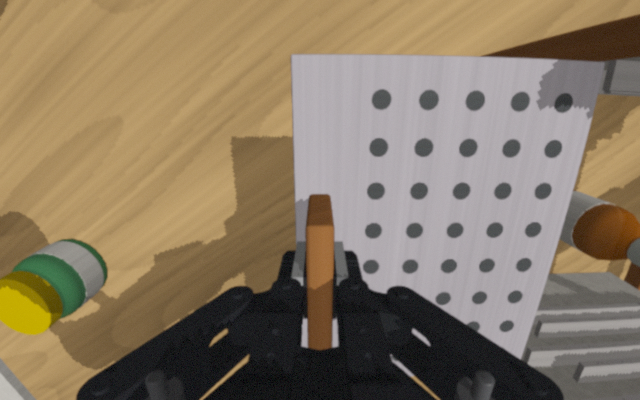

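View pics/s7.png

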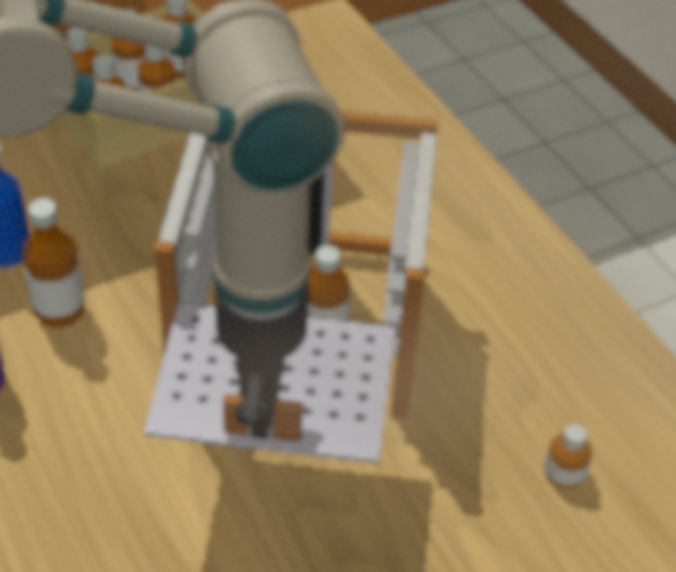

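Aligned to within about 0.5 mm and 0.1°, with the front edge at rack x = -116. (The PnP y value in this shot is a row-indexing artefact: a shadow blob got counted as an extra row.) I'll advance slowly into the slots.

>>> arm_command(targets=[{"dp":[0.001,0.006,0],"turn":[0,0,0],"grip":-1},{"dp":[0,0.008,0],"turn":[0,0,0],"grip":-1},{"dp":[0,0.008,0],"turn":[0,0,0],"grip":-1},{"dp":[0,0.008,0],"turn":[0,0,0],"grip":-1},{"dp":[0,0.004,0],"turn":[0,0,0],"grip":-1},{"dp":[0,0,0],"turn":[0,0,0],"grip":-1}])

```text
clock: 10.0
position: [0.4698, 0.0221, 0.3211]
ee_rot: [0.675, 0.212, 0.675, -0.212]
contact_force: [0.1, 0.0, -3.3]
width: 0.0112
```

```bash
python3 tgt.py -0.12 0 0.1325
python3 - <<'E'
from h import *
im=manip.get_image('wrist');cv2.imwrite('pics/w8.png',im[:,:,::-1])
E
```

```text
t 10.0 sheet in rack x -0.1603 y 0.0001 z 0.1329 tooly yaw-rack 0.08 F rack 0.1 -0.0 -3.3 M 0.03 0.22 0.00 w 0.0112
goal [0.49288389 0.05512431 0.3207    ] (array([3.64343345e-04, 4.03194530e-02, 7.52157644e-05]), array([ 0.07862581,  0.00384878, -0.00924418]))
```

View pics/w8.png

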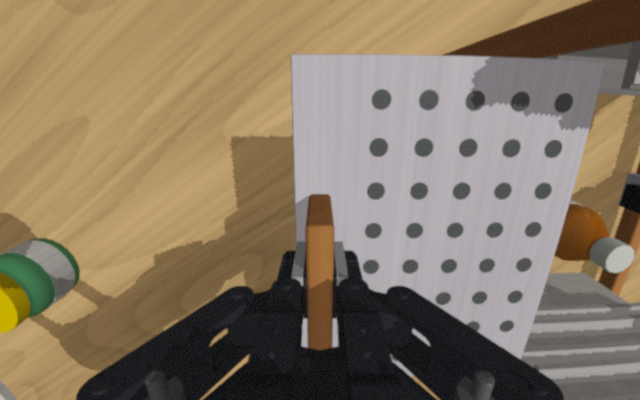

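>>> arm_command(targets=[{"dp":[0.0003,0.006,0],"turn":[0,0,0],"grip":-1},{"dp":[0,0.007,0],"turn":[0,0,0],"grip":-1},{"dp":[0,0.007,0],"turn":[0,0,0],"grip":-1},{"dp":[0,0.007,0],"turn":[0,0,0],"grip":-1},{"dp":[0,0.007,0],"turn":[0,0,0],"grip":-1},{"dp":[0,0.006,0],"turn":[0,0,0],"grip":-1},{"dp":[0,0,0],"turn":[0,0,0],"grip":-1}])

```text
clock: 10.75
position: [0.4928, 0.055, 0.3208]
ee_rot: [0.675, 0.212, 0.674, -0.212]
contact_force: [-0.1, -0.4, -3.4]
width: 0.0113
```

```bash
python3 tgt.py -0.03 0 0.1325
python3 - <<'E'
from h import *
im=manip.get_image('side')[:,:,::-1];cv2.imwrite('pics/s9.png',cv2.resize(im[60:280,220:480],None,fx=2.6,fy=2.6,interpolation=cv2.INTER_CUBIC))
E
```

```text
t 10.75 sheet in rack x -0.1201 y -0.0000 z 0.1326 tooly yaw-rack 0.06 F rack -0.4 -0.2 -3.4 M -0.01 0.25 0.02 w 0.0113
goal [0.54440561 0.12891803 0.3207    ] (array([1.41633703e-04, 9.01854616e-02, 6.63360665e-05]), array([ 0.06064535,  0.01398153, -0.03329959]))
```

View pics/s9.png

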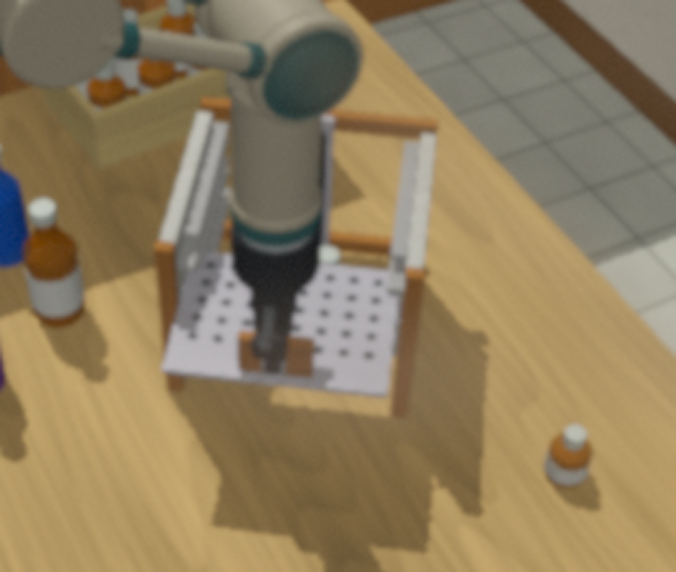

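The leading edge is well inside the slots with no contact force. Continue to about 15 mm before the earliest possible stop.

>>> arm_command(targets=[{"dp":[0,0.006,0],"turn":[0,0,0],"grip":-1},{"dp":[0,0.008,0],"turn":[0,0,0],"grip":-1},{"dp":[0,0.008,0],"turn":[0,0,0],"grip":-1},{"dp":[0,0.008,0],"turn":[0,0,0],"grip":-1},{"dp":[0,0.008,0],"turn":[0,0,0],"grip":-1},{"dp":[0,0.008,0],"turn":[0,0,0],"grip":-1},{"dp":[0,0.006,0],"turn":[0,0,0],"grip":-1},{"dp":[0,0,0],"turn":[0,0,0],"grip":-1}])

```text
clock: 11.6
position: [0.5225, 0.0976, 0.3208]
ee_rot: [0.675, 0.212, 0.675, -0.212]
contact_force: [0.1, 0.2, -3.9]
width: 0.0111
```

```bash
python3 tgt.py -0.025 0 0.1325
```

```text
t 11.6 sheet in rack x -0.0681 y 0.0000 z 0.1326 tooly yaw-rack 0.06 F rack 0.2 0.0 -3.9 M -0.06 0.24 0.01 w 0.0111
goal [0.54726793 0.13301768 0.3207    ] (array([8.23951442e-05, 4.31884028e-02, 4.69032227e-05]), array([ 0.0580714 ,  0.01101858, -0.02890949]))
```

>>> arm_command(targets=[{"dp":[0,0.006,0],"turn":[0,0,0],"grip":-1},{"dp":[0,0.008,0],"turn":[0,0,0],"grip":-1},{"dp":[0,0.008,0],"turn":[0,0,0],"grip":-1},{"dp":[0,0.008,0],"turn":[0,0,0],"grip":-1},{"dp":[0,0.008,0],"turn":[0,0,0],"grip":-1},{"dp":[0,0.004,0],"turn":[0,0,0],"grip":-1},{"dp":[0,0,0],"turn":[0,0,0],"grip":-1}])

```text
clock: 12.3
position: [0.5464, 0.1319, 0.3207]
ee_rot: [0.675, 0.212, 0.675, -0.212]
contact_force: [0.5, -0.1, -4.1]
width: 0.0112
```

```bash
python3 tgt.py -0.015 0 0.1325
python3 - <<'E'
from h import *
im=manip.get_image('wrist');cv2.imwrite('pics/w10.png',im[:,:,::-1])
E
```

```text
t 12.3 sheet in rack x -0.0264 y 0.0001 z 0.1325 tooly yaw-rack 0.05 F rack 0.2 -0.5 -4.1 M 0.04 0.21 -0.07 w 0.0112
goal [0.55299257 0.14121698 0.3207    ] (array([-7.53069936e-06,  1.13990257e-02,  9.13636023e-05]), array([ 0.05298363, -0.00021134, -0.00795059]))
```

View pics/w10.png

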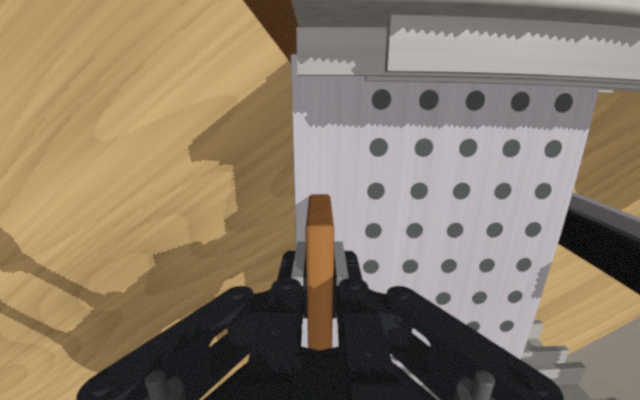

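The sheet's leading edge is at x ≈ 54 with the pad just ahead at (600,230). I'll lower 2 mm so it nearly rests on the lips, go to 2 mm before the earliest stop position, then creep.

>>> arm_command(targets=[{"dp":[0.001,0.002,0],"turn":[0,0,0],"grip":-1},{"dp":[0.001,0.003,0],"turn":[0,0,0],"grip":-1},{"dp":[0,0.003,0],"turn":[0,0,0],"grip":-1},{"dp":[0,0.003,0],"turn":[0,0,0],"grip":-1},{"dp":[0,0.002,0],"turn":[0,0,0],"grip":-1},{"dp":[0,0,0],"turn":[0,0,0],"grip":-1},{"dp":[0,0,0],"turn":[0,0,0],"grip":-1}])

```text
clock: 13.05
position: [0.5535, 0.1421, 0.3188]
ee_rot: [0.675, 0.212, 0.675, -0.212]
contact_force: [0.1, 0.4, -2.3]
width: 0.0109
```

```bash
python3 tgt.py -0.01 0 0.1305
```

```text
t 13.05 sheet in rack x -0.0141 y 0.0001 z 0.1306 tooly yaw-rack 0.02 F rack 0.4 0.2 -2.3 M -0.00 0.25 -0.01 w 0.0109
goal [0.55585488 0.14531663 0.3187    ] (array([0.0001118 , 0.00404714, 0.00010289]), array([ 0.0182867 , -0.00201893,  0.00232013]))
```

>>> arm_command(targets=[{"dp":[0,0.001,0],"turn":[0,0,0],"grip":-1},{"dp":[0,0.001,0],"turn":[0,0,0],"grip":-1},{"dp":[0,0.001,0],"turn":[0,0,0],"grip":-1},{"dp":[0,0,0],"turn":[0,0,0],"grip":-1}])

```text
clock: 13.45
position: [0.5553, 0.1446, 0.3189]
ee_rot: [0.675, 0.212, 0.674, -0.212]
contact_force: [0.2, -0.2, -4.0]
width: 0.0109
```

>>> arm_command(targets=[{"dp":[0,0.001,0],"turn":[0,0,0],"grip":-1},{"dp":[0,0.001,0],"turn":[0,0,0],"grip":-1},{"dp":[0,0,0],"turn":[0,0,0],"grip":-1}])

```text
clock: 13.75
position: [0.5564, 0.1463, 0.3188]
ee_rot: [0.675, 0.212, 0.675, -0.212]
contact_force: [0.1, 0.6, -3.9]
width: 0.0113
```

```bash
python3 tgt.py -0.01 0 0.1305
```

```text
t 13.75 sheet in rack x -0.0089 y 0.0001 z 0.1307 tooly yaw-rack 0.02 F rack 0.6 0.3 -3.9 M 0.01 0.25 -0.03 w 0.0113
goal [0.55585488 0.14531663 0.3187    ] (array([ 1.40399212e-04, -1.09393348e-03,  8.70181071e-05]), array([ 0.01823877,  0.00311658, -0.01621239]))
```

>>> arm_command(targets=[{"dp":[0,0.001,0],"turn":[0,0,0],"grip":-1},{"dp":[0,0.001,0],"turn":[0,0,0],"grip":-1},{"dp":[0,0,0],"turn":[0,0,0],"grip":-1}])

```text
clock: 14.05
position: [0.5576, 0.1479, 0.3188]
ee_rot: [0.675, 0.212, 0.675, -0.212]
contact_force: [-0.1, 0.5, -3.8]
width: 0.0115
```

>>> arm_command(targets=[{"dp":[0,0.001,0],"turn":[0,0,0],"grip":-1},{"dp":[0,0.001,0],"turn":[0,0,0],"grip":-1},{"dp":[0,0,0],"turn":[0,0,0],"grip":-1}])

```text
clock: 14.35
position: [0.5587, 0.1495, 0.3188]
ee_rot: [0.675, 0.212, 0.675, -0.212]
contact_force: [0.5, 0.2, -3.8]
width: 0.0113
```

>>> arm_command(targets=[{"dp":[0,0.001,0],"turn":[0,0,0],"grip":-1},{"dp":[0,0.001,0],"turn":[0,0,0],"grip":-1},{"dp":[0,0,0],"turn":[0,0,0],"grip":-1}])

```text
clock: 14.65
position: [0.5598, 0.1512, 0.3188]
ee_rot: [0.675, 0.212, 0.675, -0.212]
contact_force: [0.7, -0.1, -3.3]
width: 0.0114
```

>>> arm_command(targets=[{"dp":[0,0.001,0],"turn":[0,0,0],"grip":-1},{"dp":[0,0.001,0],"turn":[0,0,0],"grip":-1},{"dp":[0,0,0],"turn":[0,0,0],"grip":-1}])

```text
clock: 14.95
position: [0.561, 0.1528, 0.3188]
ee_rot: [0.675, 0.212, 0.675, -0.212]
contact_force: [-0.1, 0.2, -3.0]
width: 0.0111
```

>>> arm_command(targets=[{"dp":[0,0.001,0],"turn":[0,0,0],"grip":-1},{"dp":[0,0.001,0],"turn":[0,0,0],"grip":-1},{"dp":[0,0,0],"turn":[0,0,0],"grip":-1}])

```text
clock: 15.25
position: [0.5618, 0.154, 0.3189]
ee_rot: [0.674, 0.212, 0.675, -0.213]
contact_force: [-1.2, -2.3, -2.1]
width: 0.0109
```

Contact is starting (about 2.6 N against the motion). Half-millimetre steps from here, aiming for about 10 N.

>>> arm_command(targets=[{"dp":[0,0.0005,0],"turn":[0,0,0],"grip":-1},{"dp":[0,0,0],"turn":[0,0,0],"grip":-1},{"dp":[0,0,0],"turn":[0,0,0],"grip":-1}])

```text
clock: 15.55
position: [0.562, 0.1543, 0.3188]
ee_rot: [0.674, 0.212, 0.675, -0.213]
contact_force: [-1.7, -4.6, -1.8]
width: 0.0112
```

```bash
python3 tgt.py 0 0 0.1305
```

```text
t 15.55 sheet in rack x 0.0006 y 0.0001 z 0.1305 tooly yaw-rack 0.01 F rack -4.8 -1.2 -1.8 M -0.02 0.87 -0.04 w 0.0112
goal [0.56157952 0.15351593 0.3187    ] (array([ 1.15281456e-04, -8.64822439e-04,  9.40635891e-05]), array([ 0.01030502, -0.01336694,  0.07832803]))
```

>>> arm_command(targets=[{"dp":[0,0.0005,0],"turn":[0,0,0],"grip":-1},{"dp":[0,0.0005,0],"turn":[0,0,0],"grip":-1},{"dp":[0,0,0],"turn":[0,0,0],"grip":-1},{"dp":[0,0,0],"turn":[0,0,0],"grip":-1}])

```text
clock: 15.95
position: [0.5623, 0.1547, 0.3188]
ee_rot: [0.674, 0.211, 0.675, -0.213]
contact_force: [-4.4, -6.0, 0.0]
width: 0.011
```

```bash
python3 tgt.py 0 0 0.1305
```

```text
t 15.95 sheet in rack x 0.0009 y 0.0002 z 0.1304 tooly yaw-rack 0.02 F rack -7.4 0.2 0.0 M -0.03 1.03 0.01 w 0.0110
goal [0.56157952 0.15351593 0.3187    ] (array([ 0.00011359, -0.00142054,  0.00011968]), array([ 0.02064148, -0.02169227,  0.16499953]))
```

>>> arm_command(targets=[{"dp":[0,0.0005,0],"turn":[0,0,0],"grip":-1},{"dp":[0,0.0003,0],"turn":[0,0,0],"grip":-1},{"dp":[0,0,0],"turn":[0,0,0],"grip":-1},{"dp":[0,0,0],"turn":[0,0,0],"grip":-1},{"dp":[0,0,0],"turn":[0,0,0],"grip":-1}])

```text
clock: 16.45
position: [0.5625, 0.1551, 0.3189]
ee_rot: [0.674, 0.211, 0.675, -0.213]
contact_force: [-4.8, -7.5, 0.5]
width: 0.011
```

```bash
python3 tgt.py 0 0 0.1305
```

```text
t 16.45 sheet in rack x 0.0011 y 0.0002 z 0.1304 tooly yaw-rack 0.02 F rack -8.9 -0.4 0.5 M -0.01 1.22 -0.05 w 0.0110
goal [0.56157952 0.15351593 0.3187    ] (array([ 0.00017546, -0.00180356,  0.00010823]), array([ 0.02239141, -0.02397147,  0.22443982]))
```

About 9 N of steady press, edge at x ≈ 81. Holding for a moment.

>>> arm_command(targets=[{"dp":[0,0.0003,0],"turn":[0,0,0],"grip":-1},{"dp":[0,0,0],"turn":[0,0,0],"grip":-1},{"dp":[0,0,0],"turn":[0,0,0],"grip":-1},{"dp":[0,0,0],"turn":[0,0,0],"grip":-1},{"dp":[0,0,0],"turn":[0,0,0],"grip":-1},{"dp":[0,0,0],"turn":[0,0,0],"grip":-1},{"dp":[0,0,0],"turn":[0,0,0],"grip":-1},{"dp":[0,0,0],"turn":[0,0,0],"grip":-1}])

```text
clock: 17.25
position: [0.5626, 0.1552, 0.3189]
ee_rot: [0.674, 0.211, 0.675, -0.213]
contact_force: [-5.7, -7.8, 0.8]
width: 0.0111
```

```bash
python3 tgt.py 0 0 0.1305
```

```text
t 17.25 sheet in rack x 0.0012 y 0.0002 z 0.1304 tooly yaw-rack 0.02 F rack -9.6 0.2 0.8 M -0.06 1.22 -0.04 w 0.0111
goal [0.56157952 0.15351593 0.3187    ] (array([ 0.00018884, -0.00198021,  0.00011353]), array([ 0.02066582, -0.02772725,  0.24674912]))
```

Held about 1.3 s at roughly 9 to 10 N. Release.

>>> arm_command(targets=[{"dp":[0,0,0],"turn":[0,0,0],"grip":-0.6},{"dp":[0,0,0],"turn":[0,0,0],"grip":-0.4},{"dp":[0,0,0],"turn":[0,0,0],"grip":-0.2},{"dp":[0,0,0],"turn":[0,0,0],"grip":0},{"dp":[0,0,0],"turn":[0,0,0],"grip":0},{"dp":[0,0,0],"turn":[0,0,0],"grip":0}])

```text
clock: 17.85
position: [0.5637, 0.1567, 0.319]
ee_rot: [0.675, 0.212, 0.674, -0.212]
contact_force: [0.2, 0.3, 0.2]
width: 0.0428
```

```bash
python3 tgt.py 0 0 0.1305;  python3 - <<'E'
from h import *
import pickle
s=manip.get_state();c=manip.calibration('wrist')
im=manip.get_image('wrist');cv2.imwrite('pics/w11.png',im[:,:,::-1]);pickle.dump((s,c),open('w11.pkl','wb'))
E
```

```text
t 17.85 sheet in rack x 0.0040 y 0.0000 z 0.1308 tooly yaw-rack 0.02 F rack 0.4 -0.1 0.2 M -0.02 -0.01 -0.04 w 0.0428
goal [0.56157952 0.15351593 0.3187    ] (array([ 2.53794605e-04, -3.81700217e-03,  6.50009833e-05]), array([ 0.0190608 ,  0.01734263, -0.04673404]))
```

View pics/w11.png

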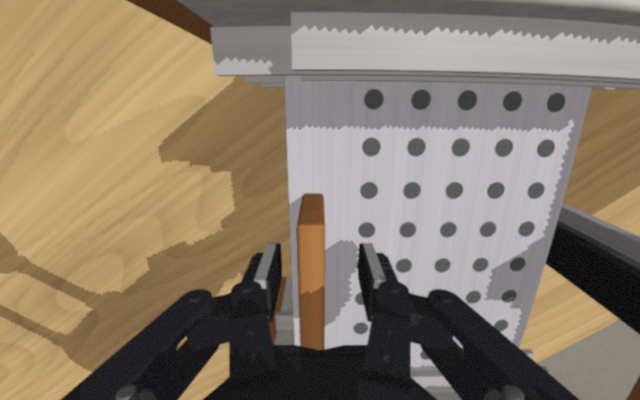

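The handle stands free between the open fingers at column 311, and the force is near zero. Lift straight up.

>>> arm_command(targets=[{"dp":[-0.01,-0.003,0],"turn":[0,0,0],"grip":0},{"dp":[-0.02,0,0],"turn":[0,0,0],"grip":0},{"dp":[-0.03,0,0],"turn":[0,0,0],"grip":0},{"dp":[-0.04,0,0],"turn":[0,0,0],"grip":0},{"dp":[-0.04,0,0],"turn":[0,0,0],"grip":0},{"dp":[-0.02,0,0],"turn":[0,0,0],"grip":0},{"dp":[0,0,0],"turn":[0,0,0],"grip":0},{"dp":[0,0,0],"turn":[0,0,0],"grip":0}])

```text
clock: 18.7
position: [0.5614, 0.1538, 0.4791]
ee_rot: [0.675, 0.212, 0.674, -0.212]
contact_force: [-0.5, -0.0, -1.0]
width: 0.0425
```

```bash
python3 - <<'E'
from h import *
import pickle
s=manip.get_state();c=manip.calibration('wrist');print(s['position'],s['contact_force'])
im=manip.get_image('wrist');cv2.imwrite('pics/w12.png',im[:,:,::-1]);pickle.dump((s,c),open('w12.pkl','wb'))
im=manip.get_image('side');cv2.imwrite('pics/s12.png',im[:,:,::-1])
E
```

```text
[0.56144559 0.15384285 0.47908157] [-0.49130695 -0.03363029 -1.03499666]
```

View pics/w12.png

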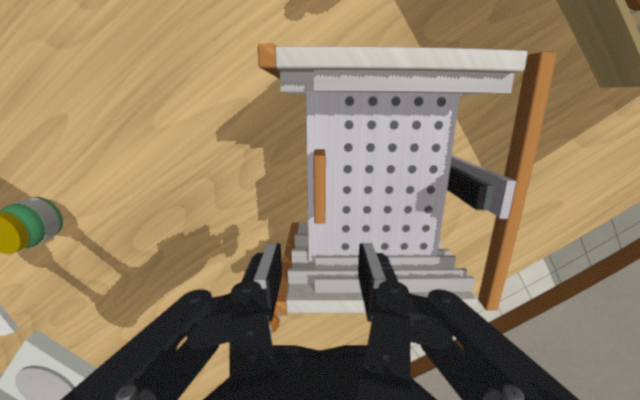

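View pics/s12.png

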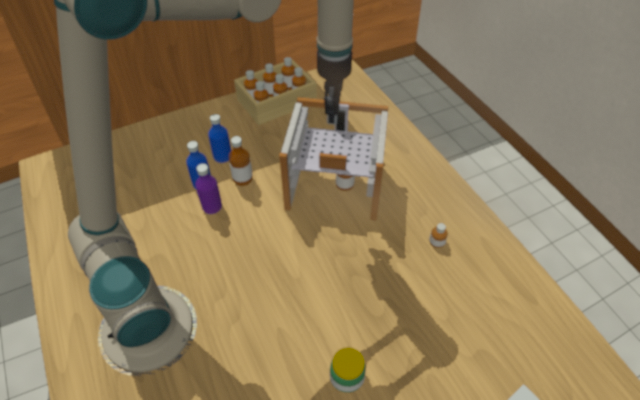

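The sheet sits in the middle slots against the pad at wrist (465,185), and the bottles and jar are where they were. Now a final numeric check from the dots.

```bash
python3 - <<'E'
from h import *
import pickle
s,c=pickle.load(open('w12.pkl','rb'));im=cv2.imread('pics/w12.png');hsv=cv2.cvtColor(im,cv2.COLOR_BGR2HSV)
d=((hsv[...,2]<105)).astype(np.uint8);d[:,:335]=0;d[:,450:]=0;d[:92]=0;d[255:]=0
n,_,st,ce=cv2.connectedComponentsWithStats(d);ce=ce[(st[:,4]>15)&(st[:,4]<200)&(st[:,2]<14)&(st[:,3]<14)];print(len(ce))
ox,oy,a=np.load('rack.npy');ex=np.array([np.cos(a),np.sin(a)]);ey=np.array([-ex[1],ex[0]])
P=np.array([[(q:=onz(c,p,.136)[:2]-[ox,oy])@ex,q@ey] for p in ce]);g=np.round((P-P.mean(0))/.024*2)/2
print('span',np.ptp(P,0),'centre',(P.max(0)+P.min(0))/2,'sheet x',(P[:,0].max()+P[:,0].min())/2-.013)
r=cv2.minAreaRect((P*1000).astype(np.float32));print(r)
E
```

```text
40
span [0.0964444  0.17314651] centre [ 0.01363932 -0.00235973] sheet x 0.0006393191518488089
((13.602592468261719, -2.3573150634765625), (96.40399932861328, 173.05911254882812), 0.09874246269464493)
```

```bash
python3 -c "
from rig import manip
print(manip.get_state()['clock'],manip.get_state()['contact_force']);print(manip.sign_off())"
```

```text
18.8 [0.97234422 0.53850737 0.88476372]
the job is handed in; nothing more can be done
None
```

The sheet is in the rack on the middle rails, resting against the rubber stop, and I handed the job in at 18.8 s.

- **Rail choice:** I took the bottle in the rack to be the medium one (cap at about 0.115 m, nominal height 110 mm), so the middle rails were the lowest pair that clears it.
- **Insertion:** I gripped the handle bar at 60 N and slid the sheet in level, with no contact force above noise until it reached the stop.
- **Press:** The sheet first touched the stop with its front edge at rack x of about 80 mm. I pressed up to about 9.6 N, holding roughly 9 to 10 N for about 1.3 s, then opened the gripper and lifted straight up.
- **Last checks:** The dots put the sheet centre at rack x +0.6 mm (edge about 80.6 mm, still at the stop) and yaw within 0.1° of the rack. The final images show the bottles and jar where they were, and the gripper touching nothing.
- **Disagreements:** The last dot view read about 2 mm off to the side and a dot span of 173 mm instead of 168 mm. I put this down to shadow and image perspective, because the gripper's own position put the sheet within 0.2 mm of centre. One earlier dot reading also miscounted a row, and I set it aside.

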